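# Start a long cure on the varnish curing box

### The job

Start a long cure on the UV curing box: on its control deck, touch the raised near half of the red main rocker switch so that it flips on, then press the yellow long-cure button, then the green start button. Use only the fingertips, touch each one lightly and let each button spring back; press no other button, leave the switch on, and leave the varnish bottle, jars, brush and ornaments standing where they are.

Things in the scene. Friction and masses are not known exactly. Their poses are not given: they have to be found in the camera images.
- station: UV varnish curing box, fixed: white control deck 220 (x) by 200 mm (y), top 85 mm above the bench; on its left (+y) an amber-windowed chamber 250 by 230 mm, 155 mm high. Origin on the bench under the deck's centre; x away from the operator, y left, z up. Rear: red rocker left, display right; middle: white, blue, yellow buttons; front: red stop left, green start right. Over 20 N on it is too heavy.
- main_press (a point): Where to press the red main rocker (44 mm along station x, 24 mm wide, black bezel 4 mm high): on top of its near (-x) half, which bears a white bar and stands up while off; mid-width, 17 mm from the pivot, about 105 mm above the bench while off, 6.6 mm lower once on. Moves with the rocker. Press straight down.
- main (a joint): Angle of the main rocker in rad: 0 off (near half up), 0.4 on (near half down). It snaps over centre at 0.2, about 3.5 mm down at main_press under about 1 N, then settles at 0.4 by itself and stays. Pressed further it yields about 3 mm more against a cushion that gives some 1.5 to 2 N per mm, to a hard stop at 0.6.
- long_top (a point): A spring push-button, 24 mm across, in a black 40 mm housing; its cap top stands 24 mm above the deck (109 mm above the bench) and 12 mm proud of the housing. The point is the centre of the cap's top and moves with it; z up. Yellow: the long-cure preset, right of the row of three.
- start_top (a point): A spring push-button, 24 mm across, in a black 40 mm housing; its cap top stands 24 mm above the deck (109 mm above the bench) and 12 mm proud of the housing. The point is the centre of the cap's top and moves with it; z up. Green: start, at the deck's front right; 66 mm nearer the operator than the yellow one.
- long (a joint): Travel of the yellow long-cure button in m, pressed straight down: 0 released, 0.008 fully down, a hard stop (spring 2.1 N at first movement, 3.9 N at 0.003, 7 N fully down). It registers when more than 0.003 down for 0.1 s. 
- start (a joint): Travel of the green start button in m, pressed straight down: 0 released, 0.008 fully down, a hard stop (spring 2.1 N at first movement, 3.9 N at 0.003, 7 N fully down). It registers when more than 0.003 down for 0.1 s. 
- short (a joint): Travel of the white short-cure button in m, pressed straight down: 0 released, 0.008 fully down, a hard stop (spring 2.1 N at first movement, 3.9 N at 0.003, 7 N fully down). It registers when more than 0.003 down for 0.1 s. Not to be pressed. It lies 100 mm left of the yellow one.
- medium (a joint): Travel of the blue medium-cure button in m, pressed straight down: 0 released, 0.008 fully down, a hard stop (spring 2.1 N at first movement, 3.9 N at 0.003, 7 N fully down). It registers when more than 0.003 down for 0.1 s. Not to be pressed. It lies 50 mm left of the yellow one.
- stop (a joint): Travel of the red stop button in m, pressed straight down: 0 released, 0.008 fully down, a hard stop (spring 2.1 N at first movement, 3.9 N at 0.003, 7 N fully down). It registers when more than 0.003 down for 0.1 s. Not to be pressed. Its cap is 32 mm across, 100 mm left of the green one.
- varnish: Small amber varnish bottle with a black cap, 28 mm across, 62 mm tall, loose on the deck between rocker and display. Origin: centre of its underside.
- jar_green: Glass jar with a green lid, 64 mm across, 80 mm tall, loose on the bench left of the box. Origin: centre of its underside.
- jar_red: Glass jar with a red lid, 64 mm across, 80 mm tall, loose on the bench left of the box. Origin: centre of its underside.
- brush: Paint brush lying on the bench, front right of the deck, under 25 mm high. Origin near its middle.
- ornament_red: Red glass bauble 58 mm across on a 9 mm wooden rod, its foot in a hole of the wooden drying board at the right of the bench; its top 218 mm above the bench. Origin: foot of the rod, 10 mm above the bench.
- ornament_gold: Gold cone ornament 46 mm across on a 9 mm rod in the drying board; top 230 mm above the bench. Origin: foot of the rod.
- ornament_copper: Copper drop ornament 52 mm across on a 9 mm rod in the drying board; top 242 mm above the bench. Origin: foot of the rod.
Mind the look-alikes: they are no part of the job. Of the things that look like the varnish, the smaller one is meant. There is more than one size of the ornament_red; the one meant has the size given above.

How it is judged:
By the outcome, as a careful person would: the job done as asked, in the order asked, and still so for the second after the job is handed in, with the robot touching nothing.
It also fails if it takes over 48 s, if anything falls off the work surface, if the arm or the gripper's body presses on something with over 40 N, if the wrist force passes 120 N, or if a joint passes its speed limit or range.

### The arm

A 7-joint arm with a two-finger parallel gripper is mounted at the origin on the work surface. World frame = base frame: x ahead of the robot, y to its left, z up, the work surface at z = 0. Lengths are in mm, angles in degrees, forces in N, time in s.
With the tool pointing down it reaches from about 350 to 900 mm from the base axis. Payload 19.9 kg.
Tool frame: the origin (TCP) lies between the finger pads; the fingertips stand 19 mm ahead of it and the grasp point (between the pads) is the TCP; z points along the fingers, y is the line along which they close (so a half turn about z gives the same grasp; the last joint's range is limited). The gripper opens to 94 mm and grips with 3 to 60 N. Pads are 16 mm wide; open, the fingers measure 119 mm over their backs; the gripper's body (75 mm by 177 mm) begins 78 mm behind the grasp point.
Start: joints at [-67.122, 23.915, -0.59, 92.452, 0.269, 63.638, -3.037], TCP at [266.652, 565.241, 224.425] pointing down, gripper open.
Joint ranges: [-161.28, 161.28], [-22.2, 115.67], [-73.04, 71.86], [3.21, 147.25], [-68.34, 248.33], [10.77, 114.83], [-161.83, 161.83]. Speed limits (degrees/s): [108.29, 108.29, 136.94, 136.94, 172.46, 172.46, 172.46].

### API

Orientations are given as a 3x3 rotation matrix whose columns are the frame's x, y, z axes.
In Python, from cell import env, snapshot gives the robot as it stands.
- The arm moves only by the tool jog_arm, never from a script. Its argument "steps" is a list that holds one entry, the list of rows, each a list of 7 numbers: the shift along the tool's x, y, z in mm, then the turn, a rotation vector about the tool's x, y, z in degrees, then the closure, from 0 (fully open) to 1 (shut). In form: [[[tx, ty, tz, rx, ry, rz, jaw], ...]]. A call has 1 to 12 rows; each row shifts and turns the commanded pose from where the row before left it, along the tool's axes as they then stand; what a row does not reach is not made up. A row lasts 1/10 s, in which the tool goes at most 50 mm and 8.59 degrees, less where a joint would pass 70% of its speed; a pose out of reach is approached as far as the arm can. A call with a gripper value outside its range is refused whole. The fingers move at their own pace and stop on an object; "squeeze" is the grip in N (left out, the last holds). Time passes only in rows, so rows that do not move let the fingers close. It gives the time, the measured TCP pose, the force, the opening and the grip force at its end, in the units of the state.
- env.get_state(): the state, without advancing time (a new reading comes with each control period).
- snapshot(name): name is "scene" or "top" or "wrist"; returns a dict with "image" (480x640x3 uint8, blue, green, red), "camera_matrix" (3x3 intrinsics, pixels), "position" and "orientation" of the camera in the world. Camera axes: x right, y down, z forward; pixel columns grow to the right and rows downward; lengths in mm; the calibration is good to about 2 mm. The wrist camera is an equidistant fisheye: a pixel r from the principal point sees the ray r / f radians off the axis. A picture is of the moment at which its call begins. There is no depth.
- env.finish_job(): hands the job in; it is judged then, once.
The state is a dict: "time_s": time; "q": joint angles; "dq": joint speeds; "joint_efforts": joint torques, N m; "ee_pos": TCP position; "eef_rot": TCP orientation; "wrist_force": force on the tool from outside, world axes, zero at the start; "wrist_torque": the same for the moment, N m; "opening": finger opening in mm; "grasp_force": force on a finger pad.
Only numpy, scipy, OpenCV 4.12 (cv2) and the standard library are available. Lean on these libraries where they do the work, as an engineer would, in place of code of your own. Each camera call takes 0.05 s, during which the arm holds its last target. There are 200 camera calls.

## Working session

There is one attempt and no reset: what is moved stays moved. The work goes in short steps, Python scripts to look and compute and a tool call to move; the robot and the scene stay as the last step left them, time stands still between calls to the robot, and variables do not carry over. Pictures are saved under pics/ and viewed, at most 10 in all, crops included, and the job is handed in when it is done.

Besides the shell and the picture viewer there is one more tool, called after "Request:" as a command line: name --argument value ..., lists and objects as JSON in quotes. jog_arm: Moves the arm, as the interface text tells. Its arguments: {"type":"object","properties":{"steps":{"type":"array"},"squeeze":{"type":"number"}},"required":["steps"]}

```bash
mkdir -p pics; cat > h.py <<'E'
from cell import env, snapshot
import cv2, numpy as np, pickle
def take(n,f):
    s=snapshot(n); cv2.imwrite(f'pics/{f}.png',s['image']); pickle.dump(s,open(f'pics/{f}.pkl','wb')); return s
def load(f): return pickle.load(open(f'pics/{f}.pkl','rb'))
def onz(s,u,v,z):
    K=np.array(s['camera_matrix']); R=np.array(s['orientation']); p=np.array(s['position'])
    d=R@np.linalg.inv(K)@[u,v,1]; return p+d*(z-p[2])/d[2]
def proj(s,P):
    K=np.array(s['camera_matrix']); R=np.array(s['orientation']); p=np.array(s['position'])
    c=K@(R.T@(np.array(P)-p)); return c[:2]/c[2]
E
python3 - <<'E'
from h import *
for n in('scene','top'):
    s=take(n,n+'0'); print(s['position'],np.round(s['orientation'],3).tolist(),np.array(s['camera_matrix']).tolist())
st=env.get_state(); print(st['time_s'],st['ee_pos'],np.round(st['eef_rot'],3).tolist(),st['wrist_force'],st['opening'])
E
```

```text
[1374.40129921  163.5775851   616.23429537] [[-0.186, 0.513, -0.838], [0.983, 0.11, -0.15], [0.015, -0.851, -0.525]] [[444.73498317450145, 0.0, 323.55029617213137], [0.0, 444.73498317450145, 237.66987431464182], [0.0, 0.0, 1.0]]
[ 472.37142248    6.90986275 1326.69358845] [[-0.016, -0.996, 0.085], [-1.0, 0.018, 0.019], [-0.02, -0.084, -0.996]] [[459.1730434391541, 0.0, 320.21927732258143], [0.0, 459.1730434391541, 229.55511267040984], [0.0, 0.0, 1.0]]
0.1 [266.54538349 564.97346799 223.89479623] [[-0.904, 0.427, -0.0], [0.427, 0.904, -0.001], [-0.0, -0.001, -1.0]] [-0.75883881 -0.65273246  0.87521002] 93.70557936751202
```

View pics/top0.png

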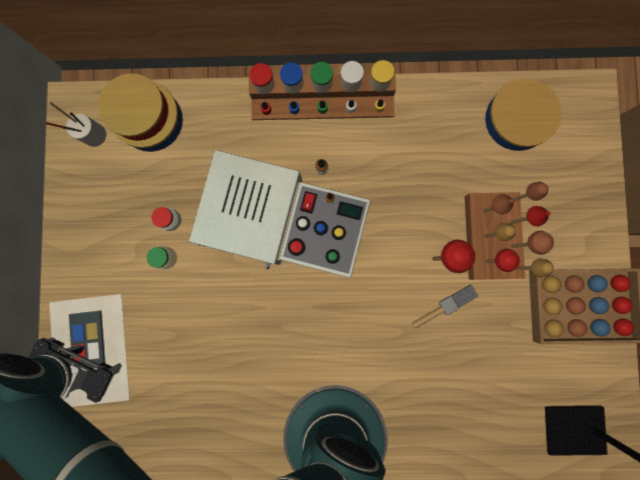

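View pics/scene0.png

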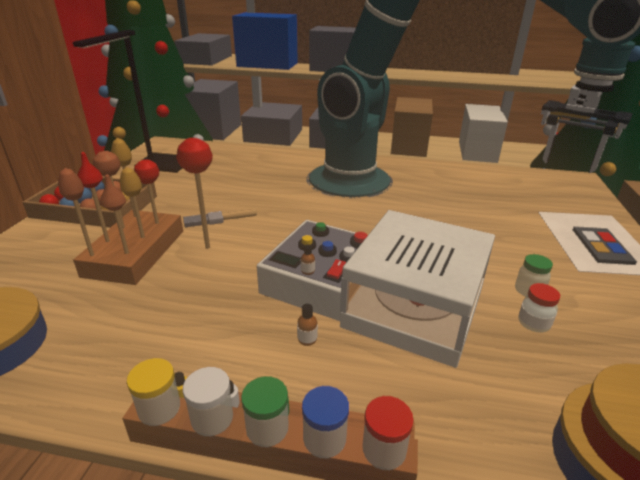

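The top view shows the deck around (325,228). The rocker is at (308,202), white/blue/yellow at (303,223), (320,228) and (339,233), stop at (296,247) and start at (333,256). There are two varnish bottles: the small one on the deck at (330,198), which is the one meant, and a larger one on the bench at (322,165). I'll check both in an enlarged crop.

```bash
python3 - <<'E'
from h import *
s=load('top0'); c=s['image'][150:285,265:385]
cv2.imwrite('pics/c0.png',cv2.resize(c,None,fx=4.4,fy=4.4,interpolation=cv2.INTER_CUBIC))
hsv=cv2.cvtColor(s['image'],cv2.COLOR_BGR2HSV)
for n,(u,v),lo,hi in [('yellow',(339,233),(18,120,90),(35,255,255)),('green',(333,256),(50,100,50),(85,255,255)),('blue',(320,228),(100,120,50),(125,255,255)),('white',(303,223),(0,0,180),(179,50,255)),('stop',(296,247),(0,130,80),(8,255,255))]:
    m=cv2.inRange(hsv,lo,hi); w=np.zeros_like(m); w[v-9:v+10,u-9:u+10]=1; m=m*w
    k,l,st,ce=cv2.connectedComponentsWithStats(m); i=1+np.argmax(st[1:,4]); print(n,ce[i],st[i,4],onz(s,*ce[i],109).round(1))
E
```

```text
yellow [338.21538462 231.89230769] 65 [568.8 -17.6 109. ]
green [332. 256.] 69 [5.051e+02 1.000e-01 1.090e+02]
blue [320. 227.] 69 [582.7  30.6 109. ]
white [301.67647059 222.58823529] 34 [595.4  79.3 109. ]
stop [295.60683761 246.39316239] 117 [532.1  96.3 109. ]
```

View pics/c0.png

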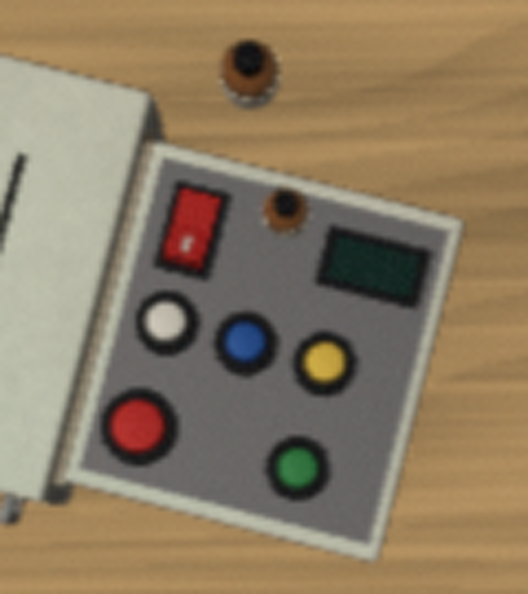

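The crop confirms the layout: spacings of 66.1 and 100.5 mm match the 66 and 100 given, and station yaw is about −15.3°. The rocker's white bar is on its near half at (307.5,205). The small bottle stands on the deck and the larger look-alike is on the bench.

```bash
cat >> h.py <<'E'
X=np.array([.965,-.265,0]);Y=np.array([.265,.965,0])
def tocmd(P):
    "remaining shift in tool axes to bring fingertip (TCP+19 along z) to P"
    st=env.get_state(); R=np.array(st['eef_rot']); p=np.array(st['ee_pos'])
    Rg=np.c_[-X,Y,[0,0,-1]]
    from scipy.spatial.transform import Rotation as Ro
    return (R.T@(np.array(P)-p-19*R[:,2])).round(1), Ro.from_matrix(R.T@Rg).as_rotvec(degrees=True).round(2)
E
python3 - <<'E'
from h import *
s=load('top0'); hsv=cv2.cvtColor(s['image'],cv2.COLOR_BGR2HSV)
w=np.zeros(hsv.shape[:2],np.uint8); w[188:214,298:320]=1
m=(cv2.inRange(hsv,(0,130,60),(8,255,255))|cv2.inRange(hsv,(172,130,60),(179,255,255)))*w
ys,xs=np.nonzero(m); r=cv2.minAreaRect(np.c_[xs,ys].astype(np.float32)); print(r)
c=onz(s,*r[0],101); b=onz(s,307.5,205.2,105); ye=np.array([568.8,-17.6,109])
for n,q in(('centre',c),('bar',b),('press=c-17X',c-17*X)): print(n,q.round(1),'rel yellow along X,Y',((q-ye)@X).round(1),((q-ye)@Y).round(1))
P=c-17*X;P[2]=105
print(tocmd(P+[0,0,95]))
E
```

```text
((307.9245300292969, 201.26412963867188), (9.889959335327148, 17.0327091217041), 15.945395469665527)
centre [653.6  62.2 101. ] rel yellow along X,Y 60.7 99.5
bar [642.4  63.3 105. ] rel yellow along X,Y 49.6 97.6
press=c-17X [637.2  66.7 101. ] rel yellow along X,Y 43.7 99.5
(array([-547.8, -292.4,    5.3]), array([-0.06, -0.  , -9.9 ]))
```

Request:
jog_arm --steps '[[[0,0,-10,0,0,-5,1],[0,0,-10,0,0,-4.9,1],[-30,-23.5,0,0,0,0,1],[-30,-23.5,0,0,0,0,1],[-30,-23.5,0,0,0,0,1],[-30,-23.5,0,0,0,0,1],[-30,-23.5,0,0,0,0,1],[-30,-23.5,0,0,0,0,1],[-30,-23.5,0,0,0,0,1],[-30,-23.5,0,0,0,0,1],[-30,-23.5,0,0,0,0,1],[-30,-23.5,0,0,0,0,1]]]' --squeeze 5

```text
time_s: 1.3
ee_pos: [494.3, 257.8, 244.3]
eef_rot: [[-0.964, 0.265, -0.0], [0.265, 0.964, -0.0], [0.0, -0.0, -1.0]]
wrist_force: [0.6, -0.1, 1.0]
opening: 2.3
grasp_force: 0.0
```

```bash
python3 -c "
from h import *
print(tocmd([637.5,65.5,200]),env.get_state()['ee_pos'],env.get_state()['opening'],env.get_state()['wrist_force'])"
```

```text
(array([-189. , -147.5,   25.3]), array([-0.02, -0.01,  0.01])) [494.30277881 257.75698316 244.32250485] 2.3468312730578997 [ 0.55396807 -0.11106583  1.00442179]
```

Request:
jog_arm --steps '[[[-31,-24,4,0,0,0,1],[-31,-24,4,0,0,0,1],[-31,-24,4,0,0,0,1],[-31,-24,4,0,0,0,1],[-31,-24,4,0,0,0,1],[-31,-24,5,0,0,0,1],[0,0,15,0,0,0,1],[0,0,15,0,0,0,1],[0,0,0,0,0,0,1]]]'

```text
time_s: 2.2
ee_pos: [633.4, 72.0, 186.9]
eef_rot: [[-0.965, 0.264, -0.004], [0.264, 0.965, -0.0], [0.004, -0.001, -1.0]]
wrist_force: [-0.5, 0.8, -0.4]
opening: 0.1
grasp_force: 0.0
```

```bash
python3 -c "
from h import *
s=take('wrist','w1');take('top','t1');take('scene','s1')
print(tocmd([637.5,65.5,105]),env.get_state()['wrist_force'],s['position'],np.round(s['orientation'],3).tolist(),s['camera_matrix'])"
```

```text
(array([-4.3, -5.7, 65.9]), array([0.02, 0.01, 0.08])) [-0.29571567  0.0281673  -0.24429592] [564.37717643  92.06638756 346.58568477] [[0.263, 0.935, 0.238], [0.965, -0.255, -0.066], [-0.001, 0.247, -0.969]] [[371.64829954   0.         320.35375107]
 [  0.         371.64829954 238.66622301]
 [  0.           0.           1.        ]]
```

View pics/w1.png

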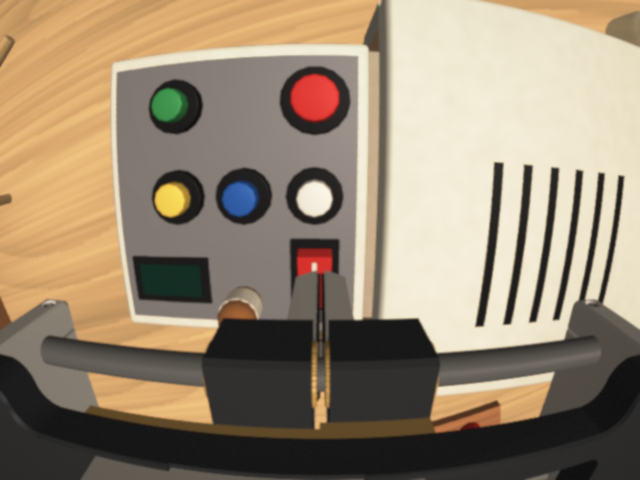

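The wrist view shows green at (168,105), yellow (171,200), blue (241,198) and white (314,198). The rocker's white bar is at (315,267) and its red near edge is at v≈249. The fingertip is at (320,280), still above the rocker. I'll now measure these with the fisheye model.

```bash
cat >> h.py <<'E'
def fish(s,u,v,z):
    K=np.array(s['camera_matrix']); R=np.array(s['orientation']); p=np.array(s['position'])
    a=np.array([(u-K[0,2])/K[0,0],(v-K[1,2])/K[1,1]]); r=np.linalg.norm(a)
    d=R@np.array([*(a/r*np.sin(r)),np.cos(r)]); return p+d*(z-p[2])/d[2]
E
python3 - <<'E'
from h import *
s=load('w1'); hsv=cv2.cvtColor(s['image'],cv2.COLOR_BGR2HSV)
def blob(n,u,v,lo,hi,z,h=25):
    w=np.zeros(hsv.shape[:2],np.uint8); w[v-h:v+h,u-h:u+h]=1
    k,l,st,ce=cv2.connectedComponentsWithStats(cv2.inRange(hsv,lo,hi)*w); i=1+np.argmax(st[1:,4])
    print(n,ce[i].round(1),st[i],fish(s,*ce[i],z).round(1))
blob('yellow',171,200,(15,110,120),(38,255,255),109)
blob('green',168,105,(50,100,60),(85,255,255),109)
blob('blue',241,198,(100,120,60),(125,255,255),109)
blob('white',314,198,(0,0,170),(179,45,255),109)
blob('bar',315,267,(0,0,150),(179,110,255),105,14)
for u,v in((298,250),(332,249)): print(fish(s,u,v,105).round(1))
c=s['image'][225:345,255:375]; cv2.imwrite('pics/c1.png',cv2.resize(c,None,fx=5,fy=5,interpolation=cv2.INTER_CUBIC))
E
```

```text
yellow [171.5 199.2] [154 183  36  35 960] [569.4 -14.6 109. ]
green [168.8 104.6] [ 151   87   37   35 1006] [507.4   2.7 109. ]
blue [239.8 198. ] [ 221  180   38   37 1083] [582.4  32.2 109. ]
white [314.2 198.3] [297 181  35  35 950] [595.8  79.1 109. ]
bar [314. 267.] [312 263   5   9  45] [642.   66.1 105. ]
[627.4  58.9 105. ]
[632.8  81.3 105. ]
```

View pics/c1.png

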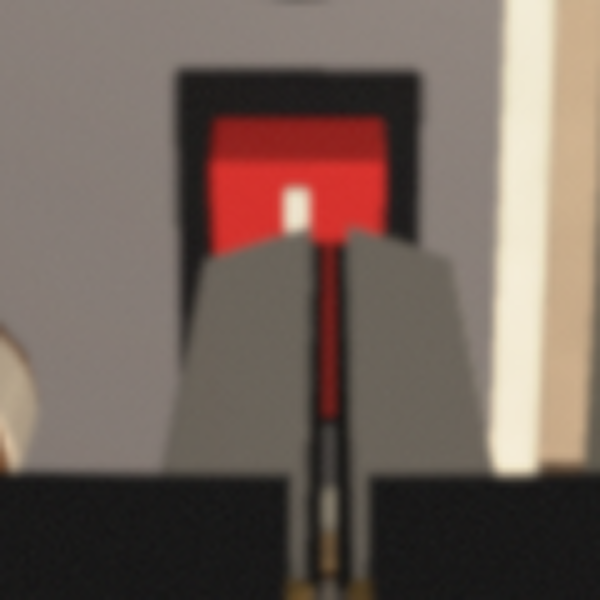

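```bash
python3 - <<'E'
from h import *
s=load('w1')
e=fish(s,314.7,256.6,107); print('edge',e, 'press w', e+5*X)
# independent: bezel black extent near edge crop v=70 -> 239, z=89
print('bezel near',fish(s,314.7,239,89),'->centre ~+25')
P=(e+5*X)*.6+.4*np.array([637.2,66.7,105]); P[2]=107
print(P,tocmd(P))
E
```

```text
edge [634.32090358  68.77159161 107.        ] press w [639.14590358  67.44659161 107.        ]
bezel near [626.88419318  70.53669399  89.        ] ->centre ~+25
[638.36754215  67.14795497 107.        ] (array([-4.7, -3.9, 63.9]), array([0.02, 0.01, 0.08]))
```

Request:
jog_arm --steps '[[[-4.7,-3.9,10,0,0,0,1],[0,0,20,0,0,0,1],[0,0,20,0,0,0,1],[0,0,9,0,0,0,1],[0,0,0,0,0,0,1],[0,0,0,0,0,0,1]]]'

```text
time_s: 2.95
ee_pos: [638.8, 66.0, 131.1]
eef_rot: [[-0.964, 0.265, 0.001], [0.265, 0.964, -0.0], [-0.001, 0.0, -1.0]]
wrist_force: [-0.5, 0.2, -0.6]
opening: 0.7
grasp_force: 0.0
```

```bash
python3 -c "
from h import *
print(tocmd([638.4,67.1,101]),env.get_state()['wrist_force'])"
```

```text
(array([ 0.7,  0.9, 11.1]), array([0.01, 0.04, 0.  ])) [-0.45354749  0.20403073 -0.64208773]
```

Fingertips are at 112. Now a slow press toward about 101.

Request:
jog_arm --steps '[[[0.7,0.9,3,0,0,0,1],[0,0,2,0,0,0,1],[0,0,1,0,0,0,1],[0,0,1,0,0,0,1],[0,0,1,0,0,0,1],[0,0,1,0,0,0,1],[0,0,1,0,0,0,1],[0,0,0,0,0,0,1],[0,0,0,0,0,0,1]]]'

```text
time_s: 3.85
ee_pos: [638.0, 67.0, 120.4]
eef_rot: [[-0.964, 0.265, 0.0], [0.265, 0.964, -0.0], [-0.0, -0.0, -1.0]]
wrist_force: [1.0, 0.1, -0.3]
opening: 0.5
grasp_force: 0.0
```

Request:
jog_arm --steps '[[[0,0,1,0,0,0,1],[0,0,0.5,0,0,0,1],[0,0,0,0,0,0,1],[0,0,0,0,0,0,1]]]'

```text
time_s: 4.25
ee_pos: [638.0, 67.1, 119.0]
eef_rot: [[-0.964, 0.265, -0.0], [0.265, 0.964, -0.0], [0.0, -0.0, -1.0]]
wrist_force: [-0.3, 0.8, -0.6]
opening: 0.8
grasp_force: 0.0
```

Request:
jog_arm --steps '[[[0,0,-5,0,0,0,1],[0,0,-15,0,0,0,1],[15,0,-20,0,0,0,1],[30,0,-20,0,0,0,1],[0,0,0,0,0,0,1]]]'

```text
time_s: 4.75
ee_pos: [593.8, 80.3, 182.8]
eef_rot: [[-0.965, 0.264, 0.004], [0.264, 0.965, 0.002], [-0.003, 0.003, -1.0]]
wrist_force: [1.6, -0.0, 0.9]
opening: 0.5
grasp_force: 0.0
```

```bash
python3 - <<'E'
from h import *
s=take('wrist','w2'); print(s['position'])
c=s['image'][100:360,140:480]; cv2.imwrite('pics/c2.png',cv2.resize(c,None,fx=2.2,fy=2.2,interpolation=cv2.INTER_CUBIC))
E
```

```text
[523.61897762 100.08951783 341.99054248]
```

View pics/c2.png

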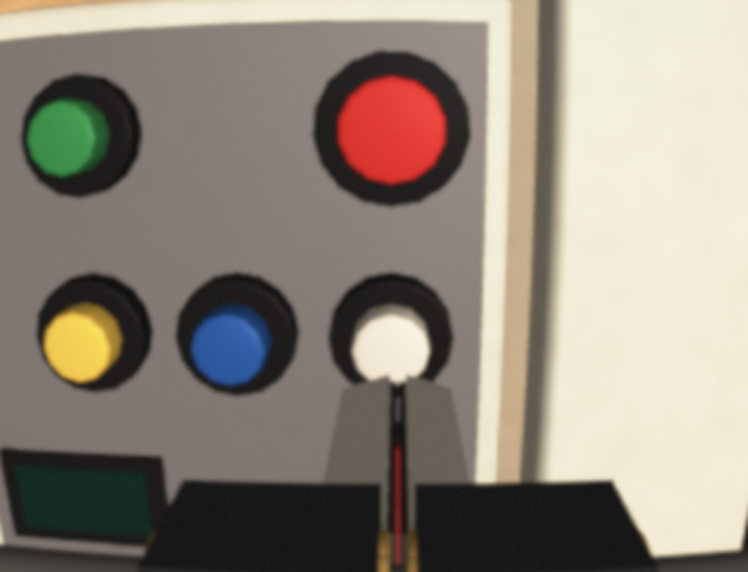

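The fingers hide the rocker here; yellow is near (177,255) in the full picture. I'll move above yellow and check the rocker from there.

```bash
python3 -c "
from h import *
print(tocmd([569,-16,140]))"
```

```text
(array([ -0.4, -99.2,  22.4]), array([0.11, 0.15, 0.05]))
```

Request:
jog_arm --steps '[[[0,-25,0,0,0,0,1],[0,-25,0,0,0,0,1],[0,-25,5,0,0,0,1],[0,-24,10,0,0,0,1],[0,0,7,0,0,0,1],[0,0,0,0,0,0,1],[0,0,0,0,0,0,1]]]'

```text
time_s: 5.5
ee_pos: [568.9, -15.7, 157.1]
eef_rot: [[-0.965, 0.264, -0.0], [0.264, 0.965, 0.0], [0.0, 0.0, -1.0]]
wrist_force: [0.1, 0.3, 0.5]
opening: 0.2
grasp_force: 0.0
```

```bash
python3 - <<'E'
from h import *
s=take('wrist','w3'); hsv=cv2.cvtColor(s['image'],cv2.COLOR_BGR2HSV)
cv2.imwrite('pics/c3.png',cv2.resize(s['image'][60:380,200:600],None,fx=1.8,fy=1.8))
for n,lo,hi in(('y',(15,110,120),(38,255,255)),('g',(50,100,60),(85,255,255)),('b',(100,120,60),(125,255,255))):
    m=cv2.inRange(hsv,lo,hi); m[:60]=0;m[330:]=0
    k,l,st,ce=cv2.connectedComponentsWithStats(m)
    for i in 1+np.argsort(-st[1:,4])[:2]: print(n,ce[i].round(1),st[i],fish(s,*ce[i],109).round(1))
print(tocmd([569,-16,109]),env.get_state()['wrist_force'])
E
```

```text
y [152.5 174.4] [    0    60   551   270 65946] [486.5 -96.  109. ]
y [613.5  67.8] [575  60  65  24 959] [486.  220.6 109. ]
g [316.1 157.6] [ 295  137   43   42 1385] [5.057e+02 2.000e-01 1.090e+02]
b [397.3 267.4] [ 378  247   40   42 1276] [580.4  30.  109. ]
(array([-0.2, -0.4, 29.2]), array([0.01, 0.01, 0.06])) [ 0.50031497  0.57848148 -0.3875559 ]
```

View pics/c3.png

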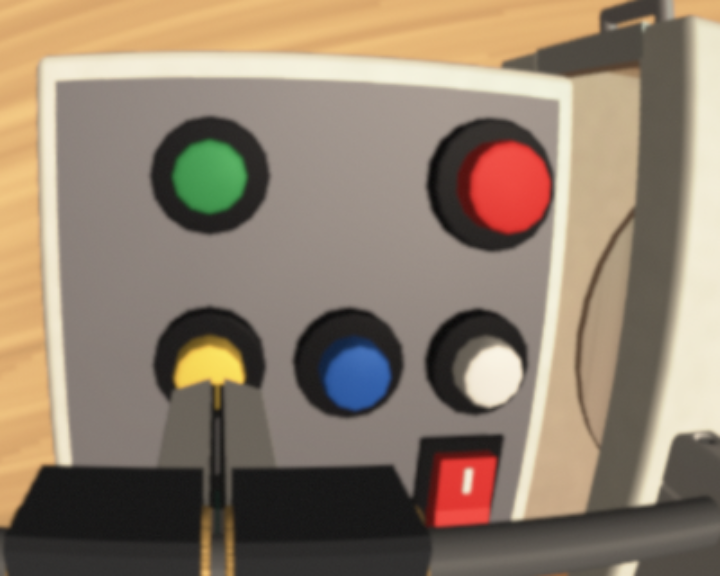

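The rocker is on: its dark front face has gone and the near half lies flat, at crop (465,480). The fingertips are aligned with yellow at (210,365). Next, press yellow about 5 mm.

Request:
jog_arm --steps '[[[0,-1,12,0,0,0,1],[0,0,12,0,0,0,1],[0,0,3,0,0,0,1],[0,0,2,0,0,0,1],[0,0,2,0,0,0,1],[0,0,2,0,0,0,1],[0,0,1,0,0,0,1],[0,0,0,0,0,0,1],[0,0,0,0,0,0,1],[0,0,0,0,0,0,1]]]'

```text
time_s: 6.55
ee_pos: [568.2, -17.3, 123.2]
eef_rot: [[-0.964, 0.265, 0.0], [0.265, 0.964, 0.0], [-0.0, 0.0, -1.0]]
wrist_force: [-3.5, 1.3, 5.2]
opening: 0.6
grasp_force: 2.5
```

The tip is 4.8 mm down with 5.2 N, as expected from the spring, so it has registered. Release and go to green.

Request:
jog_arm --steps '[[[0,0,-3,0,0,0,1],[0,0,-12,0,0,0,1],[0,0,-15,0,0,0,1],[20,0,0,0,0,0,1],[26,0,0,0,0,0,1],[20,0,0,0,0,0,1],[0,0,0,0,0,0,1],[0,0,0,0,0,0,1]]]'

```text
time_s: 7.35
ee_pos: [505.2, 0.1, 153.9]
eef_rot: [[-0.964, 0.265, 0.002], [0.265, 0.964, 0.0], [-0.001, 0.0, -1.0]]
wrist_force: [0.2, 0.1, 0.7]
opening: 0.3
grasp_force: 0.0
```

```bash
python3 - <<'E'
from h import *
print(tocmd([505.8,0.5,109]),env.get_state()['wrist_force'])
E
```

```text
(array([-0.4,  0.6, 25.9]), array([0.03, 0.08, 0.01])) [0.23318626 0.13926129 0.66499737]
```

Request:
jog_arm --steps '[[[-0.4,0.5,12,0,0,0,1],[0,0,9,0,0,0,1],[0,0,3,0,0,0,1],[0,0,2,0,0,0,1],[0,0,2,0,0,0,1],[0,0,2,0,0,0,1],[0,0,1,0,0,0,1],[0,0,0,0,0,0,1],[0,0,0,0,0,0,1],[0,0,0,0,0,0,1]]]'

```text
time_s: 8.35
ee_pos: [504.9, 0.2, 122.1]
eef_rot: [[-0.964, 0.265, -0.0], [0.265, 0.964, -0.0], [0.0, -0.0, -1.0]]
wrist_force: [-4.2, -2.1, 5.8]
opening: 0.4
grasp_force: 2.8
```

Request:
jog_arm --steps '[[[0,0,-3,0,0,0,1],[0,0,-12,0,0,0,1],[0,0,-20,0,0,0,1],[20,0,-30,0,0,0,1],[30,0,-30,0,0,0,1],[30,0,0,0,0,0,1],[0,0,0,0,0,0,1],[0,0,0,0,0,0,1]]]'

```text
time_s: 9.15
ee_pos: [428.1, 21.9, 218.0]
eef_rot: [[-0.964, 0.264, 0.002], [0.264, 0.964, 0.001], [-0.002, 0.001, -1.0]]
wrist_force: [-0.0, -0.6, 0.9]
opening: 0.4
grasp_force: 0.0
```

```bash
python3 - <<'E'
from h import *
s=take('scene','s4'); a=s['image'][210:320,250:390]; b=take('top','t4')['image'][150:285,265:385]
r=lambda i:cv2.resize(i,(390,440),interpolation=cv2.INTER_CUBIC)
cv2.imwrite('pics/c4.png',np.hstack([r(a),r(b)]))
E
```

```text
(no output)
```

View pics/c4.png

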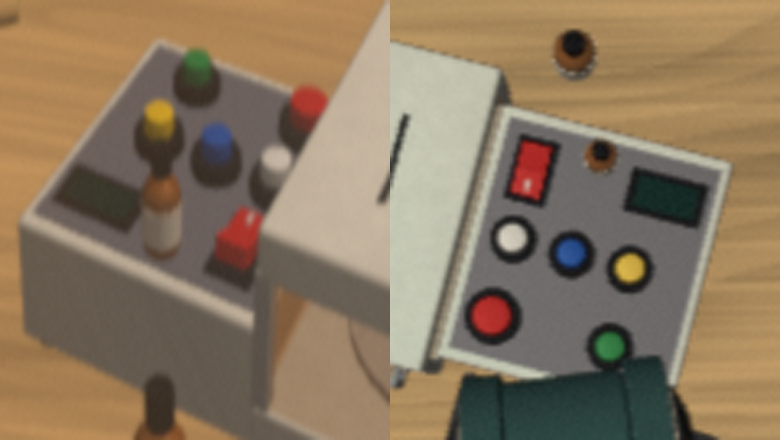

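The buttons are all up and the bottle is standing. One comparison of the rocker with the first picture.

```bash
python3 - <<'E'
from h import *
r=lambda i:cv2.resize(i[250:300,305:365],(390,325),interpolation=cv2.INTER_CUBIC)
cv2.imwrite('pics/c5.png',np.hstack([r(load('scene0')['image']),r(load('s4')['image'])]))
E
```

```text
(no output)
```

View pics/c5.png

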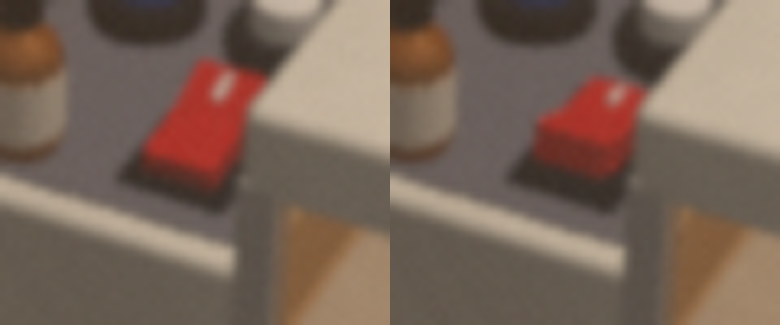

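The rocker has clearly flipped: its far end is up (taller face at (580,150)) and the near half is down. The bottle hasn't moved.

```bash
python3 -c "
from h import *
print(env.finish_job())"
```

```text
the job is handed in; nothing more can be done
None
```

The long cure was started as asked and the job is handed in: the rocker is on, yellow then green were each pressed about 5–6 N and sprang back, and the deck bottle is unmoved; the jars, brush and ornaments weren't re-checked, but the arm kept clear of them.

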